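# Grease a bench bearing: park the dust cap, snap the coupler on and hold

### The job

Lift the yellow dust cap off the bearing block's tilted grease nipple and set it down, rim down, in the round pocket of the wooden tray. Then take the red-handled grease coupler and press its mouth squarely onto the nipple until it snaps and its rim is home against the nipple's collar, pushing the sprung valve in, and finish while still holding it pressed there. Leave the other things on the bench where they are.

Things in the scene. Friction and masses are not known exactly. Their poses are not given: they have to be found in the camera images.
- nipple: brass grease nipple on a green bearing block: stem 18 mm across, 24 mm tall, tapered top; a sprung valve pin 10 mm across stands out to 34 mm. Origin: centre of the flat collar (38 mm across) at its foot. z axis: the nipple's axis, out of the collar, leaning 0.45 rad from vertical towards its own -x. Pull the cap off and press the coupler on along z. Four sprung balls ring the stem 15 mm above the collar
- block: green bearing block, fixed; leans its nipple roughly towards the robot. Origin: centre of its underside on the bench. Base plate 110 (x) x 120 x 12 mm, housing 74 mm across, top 81 mm up; a shaft 26 mm across, 44 mm up, sticks out 65 mm to either side along y. The collar's centre is 23 mm to -x of the origin, 91 mm up
- valve (a joint): how far the nipple's sprung valve pin is pushed in, m: 0 free, 0.008 when the coupler's rim is flush on the collar. Its spring pushes back with 3 N at 0 and 11 N at 0.008
- cap_center (a point): yellow dust cap, 30 g, loose over the nipple and tilted with it at the start, its rim 10 mm above the collar. Round skirt 34 mm across, 28 mm high, open below (27 mm inside); on top a round finger knob 22 mm across, 20 mm high; 48 mm in all. This point: on its axis half-way up, 24 mm above the rim, 14 mm below the knob's middle; z from rim to knob
- tray_hole0 (a point): round pocket, 42 mm across and 10 mm deep, in the middle of a wooden tray 100 x 90 x 20 mm fixed flat on the bench. This point: centre of the pocket's mouth, level with the tray's top; z up
- coupler_center (a point): grease coupler, 0.2 to 0.33 kg, standing on its mouth on the bench. Aluminium socket 36 mm across, 32 mm high; above it a square red handle 26 x 26 x 58 mm; 90 mm in all. This point: on its axis half-way up, 45 mm above the mouth's rim, 16 mm below the handle's middle; z from mouth to handle, x and y square to the handle's flats. Mouth 21 mm wide inside, room 26 mm deep
- coupler_rim (a point): centre of the coupler's mouth, level with its rim. Pressed along the nipple's axis, it meets the balls at about 17 mm above the collar, the push rises to about 6 N, and past 15 mm the balls snap over its lip and draw it on; from 8 mm down to 0 (rim flush on the collar) it pushes the valve in
- pink_box: pink box, 75 x 100 x 45 mm; origin at the centre of its underside; to be left alone
- carton: pale yellow carton, 60 x 60 x 100 mm; origin at the centre of its underside; to be left alone
- bottle: small glass jar, 52 mm across, 85 mm tall; origin at the centre of its underside; to be left alone
- marker: white marker pen lying flat, 130 x 14 x 12 mm, along its x axis; origin at the centre of its underside; to be left alone
- screwdriver: orange-handled screwdriver lying flat, 160 mm long, along its x axis; to be left alone
- ring_a: dark green ring lying flat, 32 mm outside, 6 mm thick; origin at the centre of its underside; to be left alone
- ring_b: dark green ring like ring_a; to be left alone
Things that resemble listed ones, but are neither listed nor needed, are in the scene too. Of the things like the part that bears tray_hole0, leave any that is green; of the rest the smaller one is meant. There is more than one size of the part that bears cap_center; the job needs the smaller.

How it is judged:
By the outcome, as a careful person would: the job done as asked, in the order asked, and still so for the second after the job is handed in, while the arm keeps its last pose, push and grip.
It also fails if it takes over 48 s, if anything falls off the work surface, if the arm or the gripper's body presses on something with over 40 N, if the wrist force passes 120 N, or if a joint passes its speed limit or range.

### The arm

A 6-joint arm with a two-finger parallel gripper is mounted at the origin on the work surface. World frame = base frame: x ahead of the robot, y to its left, z up, the work surface at z = 0. Lengths are in mm, angles in rad, forces in N, time in s.
With the tool pointing down it reaches from about 375 to 925 mm from the base axis. Payload 5.7 kg.
Tool frame: the origin (TCP) lies on the centre line of the jaws, within the pads' length; the fingertips stand 17 mm ahead of it and the grasp point (between the pads) lies 2 mm behind it (ctrl.tcp_to_tips is the distance from the TCP to the fingertips, in mm); x points along the fingers, y is the direction in which the jaws open and shut, and the axes are right-handed (so a half turn about x gives the same grasp; the last joint's range is limited). The gripper opens to 85 mm and grips with 20 to 120 N. Pads are 22 mm wide; open, the fingers measure 114 mm over their backs; the gripper's body (76 mm by 85 mm) begins 54 mm behind the grasp point. The pads swing forward as they close: fully open they stand 13 mm farther back than shut.
Start: joints at [-1.446, 0.359, 1.51, -0, 1.272, -0.115], TCP at [142.492, -582.805, 248.267] pointing down, gripper open.
Joint ranges: [-2.97, 2.97], [-1.01, 2.36], [0.21, 2.38], [-0.96, 4.11], [0.2, 2.71], [-2.98, 2.98]. Speed limits (rad/s): [2.39, 2.39, 3.14, 3.14, 3.14, 3.14].

### API

Orientations are given as [roll, pitch, yaw] about the fixed x, y, z axes, in that order (R = Rz(yaw) Ry(pitch) Rx(roll)).
In Python, from rig import ctrl, eyes, finder gives the robot as it stands. The module is installed in compiled form; this text tells all that it offers.
- The arm moves only by the tool play_rows, never from a script. Its argument "commands" is a list of rows, each an object of numbers: "tx", "ty", "tz": the shift along the tool's x, y, z in mm; "twist": the turn about the tool's x in rad. In form: [{"tx": .., "ty": .., "tz": .., "twist": ..}, ...]. A call has 1 to 8 rows; each row shifts and turns the pose as measured when the row begins, along the tool's axes as they then stand; what a row does not reach is not made up. A row lasts 1/10 s, in which the tool goes at most 50 mm and 8.59 degrees, less where a joint would pass 70% of its speed; a pose out of reach is approached as far as the arm can. A call with a gripper value outside its range is refused whole. "grip" is the gripper command: -1 is fully open, 1 is shut, values between are in proportion, set as the call begins (left out, the last holds). The fingers move at their own pace and stop on an object; "squeeze" is the grip in N (left out, the last holds). Time passes only in rows, so rows that do not move let the fingers close. It gives the time, the measured TCP pose, the force and the opening at its end, in the units of the state.
- ctrl.get_state(): the state, without advancing time (a new reading comes with each control period).
- eyes.capture(name): name is "scene" or "top" or "wrist"; returns (picture, depth): 384x512x3 uint8, red, green, blue; 384x512 float32, mm along the optical axis (not along the pixel's ray), 0 where there is no reading.
- eyes.camera_info(name): a dict with "fx", "fy", "cx", "cy" (pixels), "k1" (the pictures are not rectified: a ray, as slopes to the right and down, at radius r is drawn at 1 + k1 r^2 times it, then the intrinsics apply), "rvec" (rotation vector, rad) and "tvec" (3), from world to camera coordinates, as OpenCV has them. Camera axes: x right, y down, z forward; pixel columns grow to the right and rows downward; lengths in mm; the calibration is good to about 2 mm. A picture is of the moment at which its call begins: read the wrist's pose just before it. camera_info takes no time and is no camera call; for the wrist camera it gives the pose at the moment of the call.
- ctrl.job_done(): hands the job in, once; it reports no verdict.
Trained networks look in the newest picture that a camera, given by its name, has taken for a name from the list of things; names that differ only in an ending like _2 or _b are one class to them, and where a whole thing is asked for, a point or a joint stands for the part that bears it (a point fixed in the world has none). Each returns a list of dicts, best first, with "p" (0 to 1); they miss things now and then, are a little off and sometimes report something else, mostly with a low value. They report only what shows in the picture. A call takes as long as a camera call. They do not tell look-alikes from the thing itself.
- finder.spot_in(camera, query): "extent" ([centre column, centre row, width, height] in pixels, round what is visible of it).
- finder.silhouettes(camera, query): "pixels" (384x512 bool, what is visible of it) and "extent" ([centre column, centre row, width, height] in pixels, round what is visible of it).
- finder.pinpoint(camera, query): "location" ([column, row] in pixels: a listed point, or the origin of a listed thing).
The state is a dict: "time": time; "qpos": joint angles; "joint_velocities": joint speeds; "tau": joint torques, N m; "tcp_pos": TCP position; "tcp_rot": TCP orientation; "force": force on the tool from outside, world axes, zero at the start; "torque": the same for the moment, N m; "grip_width": opening from 0.0 (shut) to 1.0 (fully open).
Only numpy, scipy, OpenCV 4.12 (cv2) and the standard library are available. Lean on these libraries where they do the work, as an engineer would, in place of code of your own. Each camera call takes 0.05 s, during which the arm holds its last target. There are 200 camera calls.

## Working session

There is one attempt and no reset: what is moved stays moved. The work goes in short steps, Python scripts to look and compute and a tool call to move; the robot and the scene stay as the last step left them, time stands still between calls to the robot, and variables do not carry over. Pictures are saved under pics/ and viewed, about 8 in all and at most 12, crops included, and the job is handed in when it is done.

Besides the shell and the picture viewer there is one more tool, called after "Call:" as name(argument=value, ...) on one line, values as JSON. play_rows: Moves the arm, as the interface text tells. Its arguments: {"type":"object","properties":{"commands":{"type":"array"},"grip":{"type":"number"},"squeeze":{"type":"number"}},"required":["commands"]}

```bash
mkdir -p pics
cat > h.py <<'E'
import numpy as np, cv2
from rig import ctrl, eyes, finder
from scipy.spatial.transform import Rotation as R
def cam(n):
    c=eyes.camera_info(n); Rm=cv2.Rodrigues(np.array(c['rvec'],float))[0]; return c,Rm,np.array(c['tvec'],float).ravel()
def rays(c,u,v):
    K=np.array([[c['fx'],0,c['cx']],[0,c['fy'],c['cy']],[0,0,1.]])
    p=cv2.undistortPoints(np.stack([np.ravel(u),np.ravel(v)],-1).astype(float)[:,None],K,np.array([c['k1'],0,0,0.]))[:,0]
    return np.c_[p,np.ones(len(p))]
def world(info,u,v,d):
    c,Rm,t=info; return (rays(c,u,v)*np.ravel(d)[:,None]-t)@Rm
def cloud(info,D):
    v,u=np.mgrid[:D.shape[0],:D.shape[1]]; return world(info,u,v,D).reshape(D.shape+(3,))
def onplane(info,u,v,z):
    c,Rm,t=info; d=rays(c,u,v)@Rm; o=-Rm.T@t; return o+d*((z-o[2])/d[:,2])[:,None]
def proj(info,P):
    c,Rm,t=info; q=np.atleast_2d(P)@Rm.T+t; s=q[:,:2]/q[:,2:]; s=s*(1+c['k1']*(s**2).sum(1,keepdims=True)); return s*[c['fx'],c['fy']]+[c['cx'],c['cy']]
def save(img,n): cv2.imwrite('pics/'+n,img[...,::-1])
E
python3 - <<'E'
from h import *
np.set_printoptions(precision=1,suppress=True)
print(ctrl.get_state())
ims=[]
for n in ('scene','top'):
    im,D=eyes.capture(n); info=cam(n); np.savez(n+'.npz',im=im,D=D); ims.append(im); C=cloud(info,D)
    save(im,n+'.png')
    for q in ('nipple','block','cap_center','tray_hole0','coupler_center'):
        for r in finder.pinpoint(n,q)[:4]:
            u,v=r['location']; ui,vi=int(round(u)),int(round(v))
            print(n,q,round(r['p'],2),np.round([u,v]),C[min(max(vi,0),383),min(max(ui,0),511)])
big=np.vstack(ims); big=cv2.resize(big,(400*2,600*2//2*1)) if 0 else big
save(cv2.resize(ims[0],(800,600)),'s2.png');save(cv2.resize(ims[1],(800,600)),'t2.png')
E
```

```text
{'time': 0.0, 'qpos': array([-1.4,  0.4,  1.5,  0. ,  1.3, -0.1]), 'joint_velocities': array([-0., -0.,  0.,  0., -0.,  0.]), 'tau': array([  0. , -52.8, -27.9,   0. ,   0. ,  -0. ]), 'tcp_pos': array([ 142.4, -582.2,  247.4]), 'tcp_rot': array([-1.7,  1.6,  1.7]), 'force': array([-0.1,  0.3, -0.1]), 'torque': array([-0.1,  0. , -0. ]), 'grip_width': 0.9969681093215826}
scene nipple 0.51 [269. 181.] [514.9 -12.1 124.3]
scene nipple 0.41 [264. 181.] [521.9 -23.1 120. ]
scene block 0.94 [252. 205.] [566.6 -22.9  50.6]
scene cap_center 0.6 [308. 168.] [367.    1.6  45.7]
scene tray_hole0 0.97 [244. 108.] [ 316.2 -314.    12.1]
scene tray_hole0 0.78 [314. 249.] [527.2 169.8   5.8]
scene tray_hole0 0.71 [365. 275.] [517.7 315.7  68.9]
scene tray_hole0 0.61 [208. 141.] [ 486.9 -297.2    8.7]
scene coupler_center 0.86 [366. 277.] [519.9 320.5  68.6]
top nipple 0.57 [259. 201.] [524.1 -26.7 120.1]
top block 0.69 [262. 196.] [537.5 -33.   96.7]
top cap_center 0.94 [252. 276.] [357.8 -10.6  43.7]
top cap_center 0.73 [254. 210.] [502.8 -16.5 142.7]
top tray_hole0 0.96 [380. 290.] [ 325.2 -311.4   11.6]
top tray_hole0 0.62 [172. 202.] [531.  186.4   8. ]
top tray_hole0 0.58 [369. 213.] [ 506.8 -289.8    9.7]
top tray_hole0 0.48 [162. 115.] [724.1 197.9  91.2]
top coupler_center 0.57 [115. 210.] [506.4 304.7  68.9]
```

View pics/s2.png

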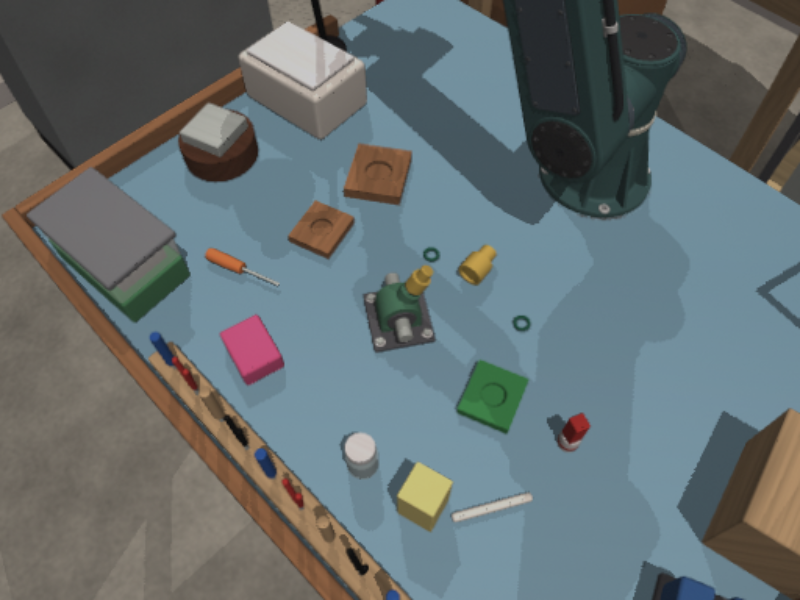

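View pics/t2.png

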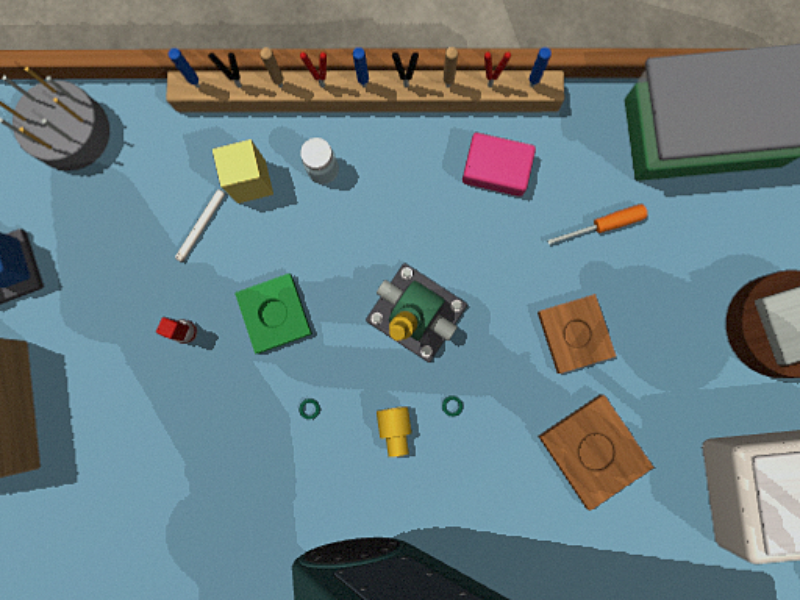

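Run:
```python
from h import *
np.set_printoptions(precision=1,suppress=True)
d=np.load('top.npz'); im,D=d['im'],d['D']; it=cam('top'); C=cloud(it,D); ok=D>0
e=np.load('scene.npz'); isn=cam('scene'); Cs=cloud(isn,e['D'])
for nm,c in (('top',C),('scene',Cs)):
    b=c[(abs(c[...,2])<25)&(abs(c[...,0]-450)<120)&(abs(c[...,1])<250)]
    h=np.histogram(b[:,2],np.arange(-25,26,5)); print(nm,h[0])
def rgn(c,x,y,r,z0,z1): return (np.hypot(c[...,0]-x,c[...,1]-y)<r)&(c[...,2]>z0)&(c[...,2]<z1)
hsv=cv2.cvtColor(im,cv2.COLOR_RGB2HSV); hs=cv2.cvtColor(e['im'],cv2.COLOR_RGB2HSV)
# tray outlines (top cam): brown pixels
for nm,c,H,info in(('top',C,hsv,it),('scene',Cs,hs,isn)):
    m=(H[...,0]<16)&(H[...,1]>100)&(H[...,2]>50)&rgn(c,505,-292,95,-30,50)
    n,l,s,ce=cv2.connectedComponentsWithStats(m.astype(np.uint8)); k=1+s[1:,4].argmax()
    v,u=np.where(l==k); P=onplane(info,u,v,20)[:,:2]; print(nm,'tray small',cv2.minAreaRect(P.astype(np.float32)),len(P))
    m=(H[...,0]<16)&(H[...,1]>100)&(H[...,2]>50)&rgn(c,325,-311,110,-30,50)
    n,l,s,ce=cv2.connectedComponentsWithStats(m.astype(np.uint8)); k=1+s[1:,4].argmax()
    v,u=np.where(l==k); P=onplane(info,u,v,20)[:,:2]; print(nm,'tray big',cv2.minAreaRect(P.astype(np.float32)),len(P))
    # coupler handle
    m=((H[...,0]<8)|(H[...,0]>172))&(H[...,1]>150)&rgn(c,510,310,60,20,110)
    print(nm,'coupler red',m.sum(), c[m].mean(0)); 
    t=m&(c[...,2]>82); v,u=np.where(t); P=onplane(info,u,v,90)[:,:2]
    print('  topface',len(P),cv2.minAreaRect(P.astype(np.float32)) if len(P)>4 else '')
    # caps yellow
    m=(H[...,0]>17)&(H[...,0]<30)&(H[...,1]>150)&rgn(c,505,-15,60,80,190)
    print(nm,'cap',m.sum(),c[m].mean(0),c[m].min(0),c[m].max(0))
    # block base plate
    t=rgn(c,545,-30,100,6,18); v,u=np.where(t); P=c[t][:,:2]
    print(nm,'plate',len(P),cv2.minAreaRect(P.astype(np.float32)))
S=finder.silhouettes('top','block')
for s in S[:1]:
    print('sil',s['p'],s['extent'])
crop=np.hstack([cv2.resize(im[150:330,215:305],(300,600),interpolation=cv2.INTER_CUBIC),cv2.resize(im[180:330,330:430],(400,600),interpolation=cv2.INTER_CUBIC)])
save(crop,'crop1.png')
```

```text
top [   0    0    0  128 8596 7729  477  680  771  633]
scene [   0    0    0  617 7002 1963  409  300  779  233]
top tray small ((505.4627685546875, -286.6611633300781), (99.32306671142578, 92.75928497314453), 17.155458450317383) 1602
top tray big ((329.09771728515625, -311.8475036621094), (131.27455139160156, 116.83169555664062), 33.56779861450195) 2858
top coupler red 202 [504.6 313.1  78.9]
  topface 133 ((505.6447448730469, 316.0626525878906), (27.42566680908203, 25.394155502319336), 72.16923522949219)
top cap 250 [507.7 -23.4 131. ] [488.2 -42.  102.9] [529.7  -5.1 148.8]
top plate 1006 ((550.3374633789062, -25.064910888671875), (161.9174346923828, 110.00062561035156), 56.8138542175293)
scene tray small ((509.78265380859375, -281.6129150390625), (106.57784271240234, 93.92546081542969), 17.23046112060547) 859
scene tray big ((334.13287353515625, -306.70587158203125), (143.48939514160156, 115.64986419677734), 33.94396209716797) 1201
scene coupler red 194 [512.4 319.5  74.9]
  topface 99 ((509.48095703125, 319.4028625488281), (24.42528533935547, 24.879514694213867), 64.32803344726562)
scene cap 168 [513.3 -18.  126.8] [489.5 -35.9 103.4] [530.4  -5.2 148.4]
scene plate 628 ((538.7322998046875, -40.13568115234375), (121.03538513183594, 110.56684112548828), 56.94156265258789)
sil 0.62 [267.4, 199.4, 65.7, 64.5]
```

View pics/crop1.png

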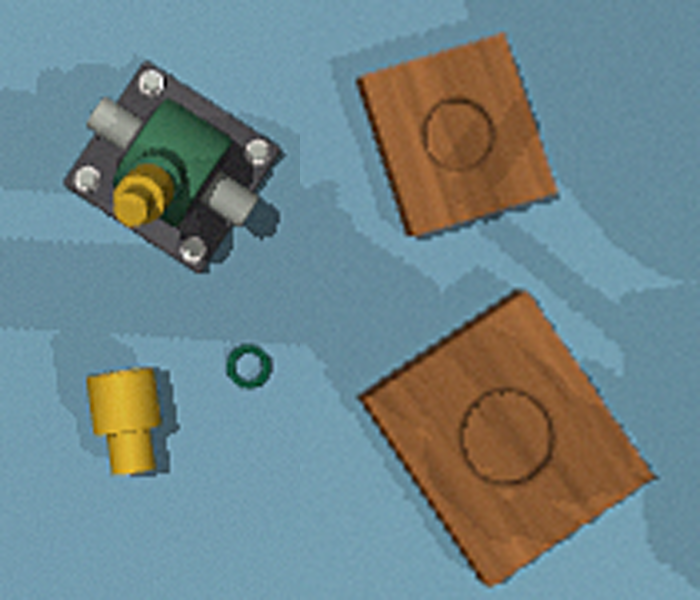

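```bash
cat >> h.py <<'E'
def Rt(s): 
    return R.from_euler('xyz',s['tcp_rot']).as_matrix()
def plan(target,yang=None):
    """tool-frame shift to put TCP at target; twist to put tool y along world azimuth yang (deg, mod 180)"""
    s=ctrl.get_state(); M=Rt(s); d=M.T@(np.array(target,float)-s['tcp_pos']); o='t=%.2f pos %s shift %s'%(s['time'],np.round(s['tcp_pos'],1),np.round(d,1))
    if yang is not None:
        a=np.degrees(np.arctan2(M[1,1],M[0,1])); e=(a-yang+90)%180-90   # tool x down: +twist lowers azimuth
        o+=' yaz %.1f twist %.3f or %.3f q6 %.2f'%(a,np.radians(e),np.radians(e)-np.sign(e)*np.pi,s['qpos'][5])
    print(o); print(' world dirs: ty',np.round(M[:,1],3),'tz',np.round(M[:,2],3),'F',np.round(s['force'],1),'w',round(s['grip_width'],3)); return s
E
python3 - <<'E'
from h import *
plan([450,-30,290],56.9); print(ctrl.tcp_to_tips)
E
```

```text
t=0.65 pos [ 142.5 -582.8  248.3] shift [ -41.7 -464.  -430. ] yaz -76.3 twist 0.817 or -2.324 q6 -0.12
 world dirs: ty [ 0.237 -0.971 -0.   ] tz [-0.971 -0.237  0.   ] F [ 0.3 -0.3  0.5] w 0.998
17.0
```

Call:
play_rows(commands=[{"tx": -3, "ty": -33, "tz": -31}, {"tx": -3, "ty": -33, "tz": -31}, {"tx": -3, "ty": -33, "tz": -31}, {"tx": -3, "ty": -33, "tz": -31}, {"tx": -3, "ty": -33, "tz": -31}, {"tx": -3, "ty": -33, "tz": -31}, {"tx": -3, "ty": -33, "tz": -31}, {"tx": -3, "ty": -33, "tz": -31}], grip=-1)

```text
$.commands[0]: bad value
```

Call:
play_rows(commands=[{"tx": -3, "ty": -33, "tz": -31}, {"tx": -3, "ty": -33, "tz": -31}, {"tx": -3, "ty": -33, "tz": -31}, {"tx": -3, "ty": -33, "tz": -31}, {"tx": -3, "ty": -33, "tz": -31}, {"tx": -3, "ty": -33, "tz": -31}])

```text
$.commands[0]: bad value
```

Call:
play_rows(commands=[{"twist": 0.136}, {"twist": 0.136}, {"twist": 0.136}, {"twist": 0.136}, {"twist": 0.136}, {"twist": 0.136}, {}])

```text
$.commands[0]: bad value
```

Run:
```python
from h import *
np.set_printoptions(precision=1,suppress=True)
plan([450,-30,290],56.9)
info=cam('wrist'); im,D=eyes.capture('wrist'); np.savez('w1.npz',im=im,D=D); C=cloud(info,D)
print('cam pos',-info[1].T@info[2])
for q in ('nipple','cap_center','block'):
    for r in finder.pinpoint('wrist',q)[:3]:
        u,v=r['location']; print(q,round(r['p'],2),np.round([u,v]),C[min(max(int(v),0),383),min(max(int(u),0),511)])
H=cv2.cvtColor(im,cv2.COLOR_RGB2HSV)
m=(H[...,0]>17)&(H[...,0]<30)&(H[...,1]>150)&(C[...,2]>85)
print('cap',m.sum(),C[m].mean(0),C[m].min(0),C[m].max(0))
for z0,z1 in((-8,5),(6,18)):
    t=(C[...,2]>z0)&(C[...,2]<z1)&(D>0); print(z0,t.sum(),np.median(C[t],0))
save(cv2.resize(im,(768,576)),'w1.png')
```

```text
t=0.65 pos [ 142.5 -582.8  248.3] shift [ -41.7 -464.  -430. ] yaz -76.3 twist 0.817 or -2.324 q6 -0.12
 world dirs: ty [ 0.2 -1.  -0. ] tz [-1.  -0.2  0. ] F [ 0.3 -0.3  0.5] w 0.998
cam pos [ 210.4 -566.5  375.2]
cap 59 [ 199.5 -625.7  273.5] [ 118.3 -656.5  130.4] [ 215.6 -525.1  375.2]
-8 85383 [  79.5 -458.7    1.5]
6 426 [ 181.  -671.3   11.8]
```

View pics/w1.png

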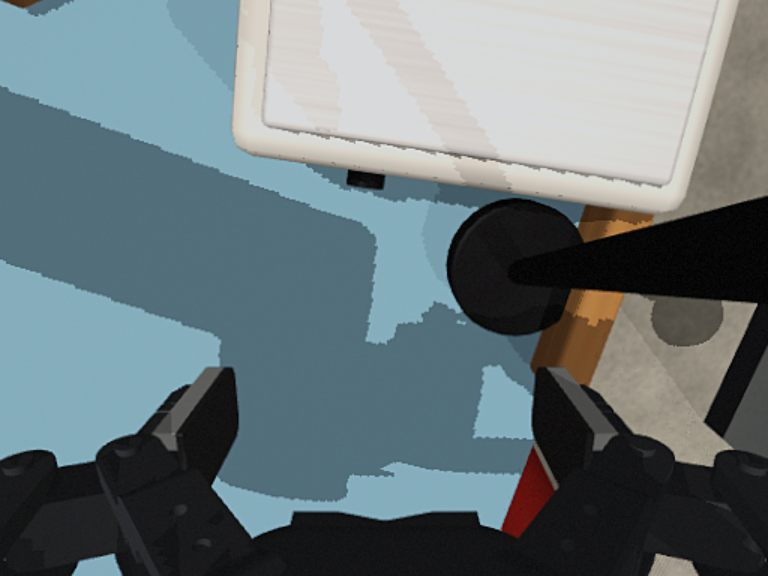

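Call:
play_rows(commands=[{"tx": -3, "ty": -33, "tz": -31, "twist": 0}, {"tx": -3, "ty": -33, "tz": -31, "twist": 0}, {"tx": -3, "ty": -33, "tz": -31, "twist": 0}, {"tx": -3, "ty": -33, "tz": -31, "twist": 0}, {"tx": -3, "ty": -33, "tz": -31, "twist": 0}, {"tx": -3, "ty": -33, "tz": -31, "twist": 0}, {"tx": -3, "ty": -33, "tz": -31, "twist": 0}, {"tx": -3, "ty": -33, "tz": -31, "twist": 0}], grip=-1)

```text
time: 1.65
tcp_pos: [324.4, -263.7, 272.0]
tcp_rot: [1.678, 1.564, -1.234]
force: [0.6, -0.5, -0.3]
grip_width: 1.0
```

Call:
play_rows(commands=[{"tx": -3, "ty": -33, "tz": -31, "twist": 0}, {"tx": -3, "ty": -33, "tz": -31, "twist": 0}, {"tx": -3, "ty": -33, "tz": -31, "twist": 0}, {"tx": -3, "ty": -33, "tz": -31, "twist": 0}, {"tx": -3, "ty": -33, "tz": -31, "twist": 0}, {"tx": -3, "ty": -33, "tz": -31, "twist": 0}])

```text
time: 2.25
tcp_pos: [464.6, -18.0, 291.7]
tcp_rot: [2.05, 1.558, -0.863]
force: [1.1, -0.8, -0.7]
grip_width: 1.001
```

Call:
play_rows(commands=[{"tx": 0, "ty": 0, "tz": 0, "twist": 0.136}, {"tx": 0, "ty": 0, "tz": 0, "twist": 0.136}, {"tx": 0, "ty": 0, "tz": 0, "twist": 0.136}, {"tx": 0, "ty": 0, "tz": 0, "twist": 0.136}, {"tx": 0, "ty": 0, "tz": 0, "twist": 0.136}, {"tx": 0, "ty": 0, "tz": 0, "twist": 0.136}, {"tx": 0, "ty": 0, "tz": 0, "twist": 0}])

```text
time: 2.95
tcp_pos: [468.3, -10.0, 293.1]
tcp_rot: [-3.075, 1.556, -0.54]
force: [-0.6, 0.4, 0.2]
grip_width: 1.0
```

```bash
cat > look.py <<'E'
from h import *
import sys
np.set_printoptions(precision=1,suppress=True)
plan([450,-30,290],56.9)
info=cam('wrist'); im,D=eyes.capture('wrist'); np.savez('w1.npz',im=im,D=D); C=cloud(info,D)
print('cam pos',-info[1].T@info[2], 'fwd',info[1][2])
for q in ('nipple','cap_center','block'):
    for r in finder.pinpoint('wrist',q)[:3]:
        u,v=r['location']; print(q,round(r['p'],2),np.round([u,v]),C[min(max(int(v),0),383),min(max(int(u),0),511)])
H=cv2.cvtColor(im,cv2.COLOR_RGB2HSV)
m=(H[...,0]>17)&(H[...,0]<30)&(H[...,1]>150)&(C[...,2]>85)&(C[...,2]<170)
print('cap',m.sum(),C[m].mean(0),C[m].min(0),C[m].max(0))
for z0,z1 in((-8,5),(6,18)):
    t=(C[...,2]>z0)&(C[...,2]<z1)&(D>0); print(z0,t.sum(),np.median(C[t],0))
save(cv2.resize(im,(768,576)),sys.argv[1])
E
python3 look.py w2.png
```

```text
t=2.95 pos [468.3 -10.  293.1] shift [ 3.  26.9  3.6] yaz -124.8 twist -0.029 or 3.113 q6 2.01
 world dirs: ty [-0.6 -0.8 -0. ] tz [-0.8  0.6 -0. ] F [-0.6  0.4  0.2] w 1.0
cam pos [524.3 -48.  421. ] fwd [-0.2  0.1 -1. ]
nipple 0.76 [243. 117.] [522.  -31.9 122.9]
cap_center 0.89 [311. 231.] [367.3 -18.3  48.6]
cap_center 0.59 [244. 138.] [508.3 -23.3 145.3]
block 0.84 [248.  96.] [535.9 -46.   88.8]
block 0.6 [210. 257.] [393.9 120.5   3.6]
cap 1628 [510.2 -24.1 131.6] [489.2 -43.2  95. ] [531.8  -4.8 149.6]
-8 129094 [454.2  18.8   1.4]
6 7338 [527.8 -48.5  12.8]
```

View pics/w2.png

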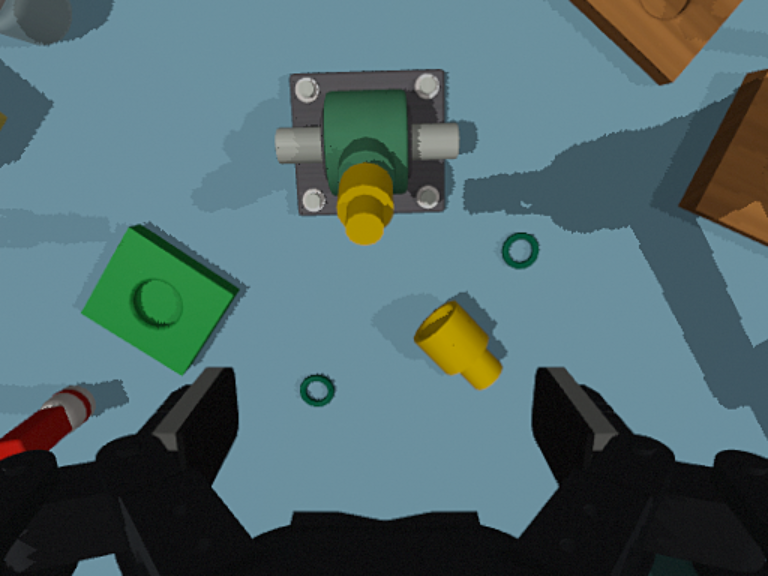

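Run:
```python
from h import *
from scipy.optimize import least_squares
np.set_printoptions(precision=2,suppress=True)
d=np.load('w1.npz'); im,D=d['im'],d['D']; info=cam('wrist'); C=cloud(info,D); H=cv2.cvtColor(im,cv2.COLOR_RGB2HSV)
m=(H[...,0]>17)&(H[...,0]<30)&(H[...,1]>150)&(C[...,2]>90)&(C[...,2]<170)&(abs(C[...,0]-510)<60)
m=cv2.erode(m.astype(np.uint8),np.ones((3,3)))>0
P=C[m]
def ax(t,a): return np.array([np.sin(t)*np.cos(a),np.sin(t)*np.sin(a),np.cos(t)])
def sd(P,c,z): # signed dist to stepped solid (rim at -24..+4 r17, 4..24 r11)
    q=P-c; h=q@z; r=np.linalg.norm(q-h[:,None]*z,axis=1)
    def cyl(h0,h1,rr):
        dr=r-rr; dh=np.maximum(h0-h,h-h1); return np.where((dr>0)&(dh>0),np.hypot(dr,dh),np.maximum(dr,dh))
    return np.minimum(cyl(-24,4,17),cyl(4,24,11))
for tl in (0.45,None):
    f=lambda p: sd(P,p[:3],ax(tl if tl else p[4],p[3]))
    r=least_squares(f,[507,-20,122,np.radians(147),.45],loss='soft_l1',f_scale=1.5)
    print('cap centre',r.x[:3],'az',np.degrees(r.x[3]),'tilt',r.x[4] if not tl else tl,'med',np.median(abs(f(r.x))))
# plate
t=(C[...,2]>5)&(C[...,2]<20)&(abs(C[...,0]-540)<110)&(abs(C[...,1]+40)<110)&(H[...,1]<110)&(H[...,2]<110)
t=cv2.morphologyEx(t.astype(np.uint8),cv2.MORPH_OPEN,np.ones((3,3)))
n,l,s,ce=cv2.connectedComponentsWithStats(t); 
v,u=np.where(t); print('plate',cv2.minAreaRect(onplane(info,u,v,12)[:,:2].astype(np.float32)),len(v))
g=(H[...,1]<40)&(C[...,2]>45)&(C[...,2]<65)&(abs(C[...,0]-540)<110)&(abs(C[...,1]+40)<110)
Q=C[g][:,:2]; mu=Q.mean(0); w=np.linalg.svd(Q-mu)[2][0]; print('shaft',len(Q),mu,np.degrees(np.arctan2(w[1],w[0]))%180)
```

```text
cap centre [506.87 -21.42 122.26] az 147.09597179681123 tilt 0.45 med 0.29016793096424376
cap centre [506.87 -21.42 122.26] az 147.09684014840445 tilt 0.45011887129843586 med 0.2905698045484115
plate ((539.3050537109375, -42.414154052734375), (119.56255340576172, 109.25636291503906), 56.992210388183594) 3284
shaft 1537 [538.6  -43.25] 56.79706922658856
```

Run:
```python
from h import *
plan([500.2,-17.1,146],57)
```

```text
t=3.15 pos [468.3 -10.1 293.1] shift [147.5 -12.2 -28.1] yaz -124.5 twist -0.027 or 3.115 q6 2.01
 world dirs: ty [-0.567 -0.824 -0.001] tz [-0.824  0.567 -0.015] F [-0.2 -0.  -0.2] w 0.996
```

Call:
play_rows(commands=[{"tx": 20, "ty": -4, "tz": -9, "twist": -0.027}, {"tx": 20, "ty": -4, "tz": -9, "twist": 0}, {"tx": 20, "ty": -4, "tz": -9, "twist": 0}, {"tx": 20, "ty": 0, "tz": 0, "twist": 0}, {"tx": 20, "ty": 0, "tz": 0, "twist": 0}, {"tx": 0, "ty": 0, "tz": 0, "twist": 0}])

```text
time: 3.75
tcp_pos: [501.8, -16.4, 191.9]
tcp_rot: [-3.032, 1.551, -0.452]
force: [-1.2, 1.0, 0.2]
grip_width: 0.995
```

Run:
```python
from h import *
plan([500.2,-17.1,146],57)
```

```text
t=3.75 pos [501.8 -16.4 191.9] shift [45.8  1.5  1.9] yaz -122.2 twist 0.014 or -3.127 q6 1.97
 world dirs: ty [-0.533 -0.846 -0.002] tz [-0.846  0.533 -0.02 ] F [-1.2  1.   0.2] w 0.995
```

Call:
play_rows(commands=[{"tx": 20, "ty": 0.5, "tz": 1, "twist": 0.01}, {"tx": 18, "ty": 0.5, "tz": 1, "twist": 0}, {"tx": 6, "ty": 0, "tz": 0, "twist": 0}, {"tx": 0, "ty": 0, "tz": 0, "twist": 0}])

```text
time: 4.15
tcp_pos: [502.6, -17.0, 149.7]
tcp_rot: [-2.98, 1.547, -0.406]
force: [0.1, 0.4, 0.3]
grip_width: 0.999
```

Run:
```python
from h import *
plan([500.2,-17.1,146],57)
```

```text
t=4.15 pos [502.6 -17.  149.7] shift [3.7 1.4 2.1] yaz -122.5 twist 0.009 or -3.133 q6 1.97
 world dirs: ty [-0.537 -0.843 -0.004] tz [-0.843  0.537 -0.023] F [0.1 0.4 0.3] w 0.999
```

Call:
play_rows(commands=[{"tx": 4, "ty": 1.5, "tz": 2, "twist": 0}, {"tx": 0, "ty": 0, "tz": 0, "twist": 0}])

```text
time: 4.35
tcp_pos: [501.2, -17.4, 147.2]
tcp_rot: [-2.957, 1.545, -0.382]
force: [-1.6, 0.7, 0.6]
grip_width: 0.998
```

Call:
play_rows(commands=[{"tx": 0, "ty": 0, "tz": 0, "twist": 0}, {"tx": 0, "ty": 0, "tz": 0, "twist": 0}, {"tx": 0, "ty": 0, "tz": 0, "twist": 0}, {"tx": 0, "ty": 0, "tz": 0, "twist": 0}, {"tx": 0, "ty": 0, "tz": 0, "twist": 0}, {"tx": 0, "ty": 0, "tz": 0, "twist": 0}], grip=1, squeeze=25)

```text
time: 4.95
tcp_pos: [502.7, -17.8, 149.5]
tcp_rot: [-2.933, 1.541, -0.358]
force: [0.2, -0.6, 0.6]
grip_width: 0.24
```

Run:
```python
from h import *
s=plan([500.2,-17.1,146],57)
a=np.array([-.365,.236,.900]); print('per mm along axis (tool):',np.round(Rt(s).T@a,3))
```

```text
t=4.95 pos [502.7 -17.8 149.5] shift [3.4 0.8 2.6] yaz -122.4 twist 0.010 or -3.132 q6 1.97
 world dirs: ty [-0.536 -0.844 -0.006] tz [-0.844  0.536 -0.029] F [ 0.2 -0.6  0.6] w 0.24
per mm along axis (tool): [-0.912 -0.009  0.408]
```

Call:
play_rows(commands=[{"tx": -7, "ty": 0, "tz": 3.2, "twist": 0}, {"tx": -7, "ty": 0, "tz": 3.2, "twist": 0}, {"tx": -7, "ty": 0, "tz": 3.2, "twist": 0}, {"tx": -7, "ty": 0, "tz": 3.2, "twist": 0}, {"tx": -9, "ty": 0, "tz": 4, "twist": 0}, {"tx": -9, "ty": 0, "tz": 4, "twist": 0}, {"tx": -20, "ty": 0, "tz": 4, "twist": 0}])

```text
time: 5.65
tcp_pos: [476.3, -2.3, 217.7]
tcp_rot: [-2.959, 1.545, -0.384]
force: [-0.5, -0.4, -0.2]
grip_width: 0.242
```

Run:
```python
from h import *
plan([480,-215,250],57)
```

```text
t=5.65 pos [476.3  -2.3 217.7] shift [ -30.1  177.4 -118. ] yaz -122.4 twist 0.010 or -3.132 q6 1.99
 world dirs: ty [-0.536 -0.844 -0.005] tz [-0.844  0.536 -0.025] F [-0.5 -0.4 -0.2] w 0.242
```

Call:
play_rows(commands=[{"tx": -5, "ty": 29, "tz": -19, "twist": 0}, {"tx": -5, "ty": 29, "tz": -19, "twist": 0}, {"tx": -5, "ty": 29, "tz": -19, "twist": 0}, {"tx": -5, "ty": 29, "tz": -19, "twist": 0}, {"tx": -5, "ty": 29, "tz": -19, "twist": 0}, {"tx": -5, "ty": 29, "tz": -19, "twist": 0}, {"tx": 0, "ty": 0, "tz": 0, "twist": 0}])

```text
time: 6.35
tcp_pos: [479.4, -215.2, 259.7]
tcp_rot: [-2.95, 1.534, -0.369]
force: [-0.5, 0.5, 0.6]
grip_width: 0.242
```

Run:
```python
from h import *
from scipy.optimize import least_squares
np.set_printoptions(precision=2,suppress=True)
s=plan([505,-287,150],57); info=cam('wrist'); im,D=eyes.capture('wrist'); np.savez('w3.npz',im=im,D=D); C=cloud(info,D); H=cv2.cvtColor(im,cv2.COLOR_RGB2HSV)
for r in finder.pinpoint('wrist','tray_hole0')[:3]:
    print('hole',round(r['p'],2),np.round(r['location']),onplane(info,*r['location'],20)[0])
m=(H[...,0]<16)&(H[...,1]>90)&(H[...,2]>40)&(np.hypot(C[...,0]-505,C[...,1]+287)<75)&(C[...,2]<40)
n,l,st,ce=cv2.connectedComponentsWithStats(m.astype(np.uint8)); k=1+st[1:,4].argmax(); v,u=np.where((l==k)&(C[...,2]>16)); P=onplane(info,u,v,20)
print('tray',cv2.minAreaRect(P[:,:2].astype(np.float32)),len(u),'top z',np.median(C[v,u,2]))
fl=(l==k)&(C[...,2]<15)&(C[...,2]>4)&(np.hypot(C[...,0]-505,C[...,1]+287)<28); Q=C[fl]; 
if len(Q)>9: print('pocket floor',len(Q),Q.mean(0),cv2.minEnclosingCircle(Q[:,:2].astype(np.float32)))
# held cap
m=(H[...,0]>17)&(H[...,0]<30)&(H[...,1]>150)&(np.linalg.norm(C-s['tcp_pos'],axis=2)<80)&(D>0)
m=cv2.erode(m.astype(np.uint8),np.ones((3,3)))>0
Q=C[m]; print('cap px',len(Q),Q.mean(0)-s['tcp_pos'],Q.min(0)-s['tcp_pos'],Q.max(0)-s['tcp_pos'])
save(cv2.resize(im,(768,576)),'w3.png')
```

```text
t=6.35 pos [ 479.4 -215.2  259.7] shift [111.4  48.  -55.8] yaz -122.1 twist 0.016 or -3.126 q6 1.57
 world dirs: ty [-0.53 -0.85 -0.01] tz [-0.85  0.53 -0.04] F [-0.5  0.5  0.6] w 0.242
hole 0.88 [400. 234.] [ 326.22 -317.14   20.  ]
hole 0.61 [303. 112.] [ 508.55 -289.76   20.  ]
tray ((506.6899719238281, -288.4290466308594), (99.72447204589844, 89.8139877319336), 17.07587242126465) 5167 top z 21.288099767831064
pocket floor 1009 [ 505.82 -289.84   11.43] ((506.2969665527344, -288.7575378417969), 21.06737518310547)
cap px 5009 [ 10.68  -6.33 -17.22] [-12.16 -24.86 -42.44] [28.84 12.54  0.62]
```

View pics/w3.png

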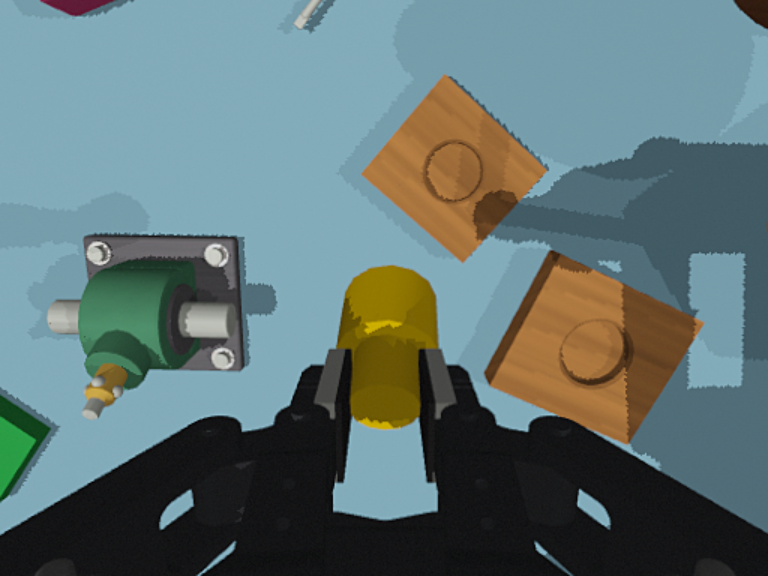

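```bash
cat > capfit.py <<'E'
from h import *
from scipy.optimize import least_squares
def ax(t,a): return np.array([np.sin(t)*np.cos(a),np.sin(t)*np.sin(a),np.cos(t)])
def sd(P,c,z):
    q=P-c; h=q@z; r=np.linalg.norm(q-h[:,None]*z,axis=1)
    def cyl(h0,h1,rr):
        dr=r-rr; dh=np.maximum(h0-h,h-h1); return np.where((dr>0)&(dh>0),np.hypot(dr,dh),np.maximum(dr,dh))
    return np.minimum(cyl(-24,4,17),cyl(4,24,11))
def fit(P,x0):
    f=lambda p: sd(P,p[:3],ax(p[4],p[3]))
    r=least_squares(f,x0,loss='soft_l1',f_scale=1.5); return r.x,np.median(abs(f(r.x)))
E
python3 - <<'E'
from capfit import *
np.set_printoptions(precision=2,suppress=True)
d=np.load('w3.npz'); im,D=d['im'],d['D']; info=cam('wrist'); C=cloud(info,D); H=cv2.cvtColor(im,cv2.COLOR_RGB2HSV); s=ctrl.get_state()
m=(H[...,0]>17)&(H[...,0]<30)&(H[...,1]>150)&(np.linalg.norm(C-s['tcp_pos'],axis=2)<80)&(D>0)
m=cv2.erode(m.astype(np.uint8),np.ones((3,3)))>0
x,e=fit(C[m],[*(s['tcp_pos']+[4,-4,-27]),np.radians(147),.45]); print(x[:3],np.degrees(x[3]),x[4],e)
L=np.array([np.cos(x[3]),np.sin(x[3]),0]); u=ax(x[4],x[3]); edge=x[:3]-24*u+17*np.array([*(np.cos(x[4])*L[:2]),-np.sin(x[4])])
print('edge',edge,'rel TCP',edge-s['tcp_pos'])
tgt=np.array([506.5,-288.5,10])+17*L+[0,0,1.5]; T=tgt-(edge-s['tcp_pos']); print('TCP target',T); plan(T,57)
E
```

```text
[ 483.45 -214.5   231.44] 143.0683121877805 0.45223915127575676 0.260799930106991
edge [ 479.61 -211.61  202.42] rel TCP [  1.33  -0.21 -56.07]
TCP target [ 491.58 -278.07   67.57]
t=6.45 pos [ 478.3 -211.4  258.5] shift [191.9  51.1 -40.6] yaz -122.0 twist 0.017 or -3.125 q6 1.57
 world dirs: ty [-0.53 -0.85 -0.01] tz [-0.85  0.53 -0.03] F [-0.   0.1  0.4] w 0.24
```

Call:
play_rows(commands=[{"tx": 20, "ty": 17, "tz": -13.5, "twist": 0.017}, {"tx": 20, "ty": 17, "tz": -13.5, "twist": 0}, {"tx": 30, "ty": 17, "tz": -13.5, "twist": 0}, {"tx": 30, "ty": 0, "tz": 0, "twist": 0}, {"tx": 30, "ty": 0, "tz": 0, "twist": 0}, {"tx": 20, "ty": 0, "tz": 0, "twist": 0}, {"tx": 5, "ty": 0, "tz": 0, "twist": 0}, {"tx": 0, "ty": 0, "tz": 0, "twist": 0}])

```text
time: 7.25
tcp_pos: [490.5, -266.8, 101.5]
tcp_rot: [-2.702, 1.539, -0.128]
force: [0.5, 0.1, 0.2]
grip_width: 0.238
```

Run:
```python
from h import *
plan([491.6,-278.1,67.6],57)
```

```text
t=7.25 pos [ 490.5 -266.8  101.5] shift [33.9  9.3 -6. ] yaz -122.5 twist 0.008 or -3.133 q6 1.49
 world dirs: ty [-0.537 -0.843 -0.014] tz [-0.843  0.538 -0.029] F [0.5 0.1 0.2] w 0.238
```

Call:
play_rows(commands=[{"tx": 8, "ty": 9, "tz": -5.5, "twist": 0}, {"tx": 9, "ty": 0, "tz": 0, "twist": 0}, {"tx": 8, "ty": 0, "tz": 0, "twist": 0}, {"tx": 5, "ty": 0, "tz": 0, "twist": 0}, {"tx": 0, "ty": 0, "tz": 0, "twist": 0}])

```text
time: 7.75
tcp_pos: [493.5, -278.7, 72.7]
tcp_rot: [-2.774, 1.534, -0.199]
force: [0.3, -0.7, -1.3]
grip_width: 0.24
```

Run:
```python
from h import *
plan([491.6,-278.1,67.6],57)
```

```text
t=7.75 pos [ 493.5 -278.7   72.7] shift [5.  0.6 2.1] yaz -122.4 twist 0.010 or -3.132 q6 1.48
 world dirs: ty [-0.536 -0.844 -0.013] tz [-0.843  0.536 -0.035] F [ 0.3 -0.7 -1.3] w 0.24
```

Call:
play_rows(commands=[{"tx": 4, "ty": 0.6, "tz": 2, "twist": 0}, {"tx": 3, "ty": 0, "tz": 0.5, "twist": 0}, {"tx": 1, "ty": 0, "tz": 0, "twist": 0}])

```text
time: 8.05
tcp_pos: [493.1, -279.3, 66.5]
tcp_rot: [-2.821, 1.529, -0.246]
force: [-2.1, 1.5, 14.3]
grip_width: 0.244
```

Run:
```python
from h import *
plan([491.6,-278.1,67.6],57)
```

```text
t=8.05 pos [ 493.1 -279.3   66.5] shift [-1.1 -0.2  1.9] yaz -122.5 twist 0.010 or -3.132 q6 1.47
 world dirs: ty [-0.537 -0.844 -0.013] tz [-0.843  0.537 -0.04 ] F [-2.1  1.5 14.3] w 0.244
```

Call:
play_rows(commands=[{"tx": -1, "ty": 0, "tz": 0, "twist": 0}, {"tx": 0, "ty": 0, "tz": 0, "twist": 0}, {"tx": 0, "ty": 0, "tz": 0, "twist": 0}, {"tx": 0, "ty": 0, "tz": 0, "twist": 0}, {"tx": 0, "ty": 0, "tz": 0, "twist": 0}], grip=-1)

```text
time: 8.55
tcp_pos: [493.0, -279.2, 67.8]
tcp_rot: [-2.827, 1.528, -0.252]
force: [-0.5, -0.3, -0.1]
grip_width: 0.999
```

Call:
play_rows(commands=[{"tx": -20, "ty": 0, "tz": 0, "twist": 0}, {"tx": -40, "ty": 0, "tz": 0, "twist": 0}, {"tx": -45, "ty": 0, "tz": 15, "twist": 0}, {"tx": -45, "ty": 0, "tz": 25, "twist": 0}, {"tx": 0, "ty": 0, "tz": 0, "twist": 0}])

```text
time: 9.05
tcp_pos: [452.0, -255.5, 217.7]
tcp_rot: [-2.77, 1.534, -0.196]
force: [0.4, -0.7, -0.2]
grip_width: 1.002
```

Run:
```python
from capfit import *
np.set_printoptions(precision=2,suppress=True)
s=plan([480,320,200],57); info=cam('wrist'); im,D=eyes.capture('wrist'); np.savez('w4.npz',im=im,D=D); C=cloud(info,D); H=cv2.cvtColor(im,cv2.COLOR_RGB2HSV)
m=(H[...,0]>17)&(H[...,0]<30)&(H[...,1]>150)&(np.hypot(C[...,0]-506,C[...,1]+288)<60)&(C[...,2]>12)&(D>0)
m=cv2.erode(m.astype(np.uint8),np.ones((3,3)))>0
print(m.sum(),C[m].mean(0),C[m].max(0))
x,e=fit(C[m],[506,-288,34,np.radians(147),.1]); print(x[:3],np.degrees(x[3]),x[4],e)
save(cv2.resize(im,(768,576)),'w4.png')
```

```text
t=9.05 pos [ 452.  -255.5  217.7] shift [  14.6 -500.4  285.9] yaz -122.5 twist 0.009 or -3.132 q6 1.47
 world dirs: ty [-0.54 -0.84 -0.01] tz [-0.84  0.54 -0.04] F [ 0.4 -0.7 -0.2] w 1.002
941 [ 509.   -290.63   50.1 ] [ 524.92 -274.87   61.61]
[ 509.7  -289.28   35.36] 192.1408520356221 -0.00690383619055626 0.45744742356208334
```

Run:
```python
from h import *
plan([470,335,220],72)
```

```text
t=9.10 pos [ 452.3 -255.8  215.7] shift [  -7.6 -507.9  302.2] yaz -122.5 twist -0.253 or 2.889 q6 1.47
 world dirs: ty [-0.537 -0.844 -0.014] tz [-0.843  0.537 -0.033] F [ 0.6 -1.  -0.9] w 0.998
```

Call:
play_rows(commands=[{"tx": 0, "ty": -39, "tz": 23.2, "twist": 0}, {"tx": 0, "ty": -39, "tz": 23.2, "twist": 0}, {"tx": 0, "ty": -39, "tz": 23.2, "twist": 0}, {"tx": 0, "ty": -39, "tz": 23.2, "twist": 0}, {"tx": 0, "ty": -39, "tz": 23.2, "twist": 0}, {"tx": 0, "ty": -39, "tz": 23.2, "twist": 0}, {"tx": 0, "ty": -39, "tz": 23.2, "twist": 0}, {"tx": 0, "ty": -39, "tz": 23.2, "twist": 0}])

```text
time: 9.9
tcp_pos: [466.0, 112.6, 204.1]
tcp_rot: [-2.864, 1.539, -0.301]
force: [0.8, -0.6, -0.2]
grip_width: 1.0
```

Call:
play_rows(commands=[{"tx": 0, "ty": -39, "tz": 23.2, "twist": 0}, {"tx": 0, "ty": -39, "tz": 23.2, "twist": 0}, {"tx": 0, "ty": -39, "tz": 23.2, "twist": 0}, {"tx": 0, "ty": -39, "tz": 23.2, "twist": -0.12}, {"tx": 0, "ty": -39, "tz": 23.2, "twist": -0.13}, {"tx": 0, "ty": 0, "tz": 0, "twist": 0}])

```text
time: 10.5
tcp_pos: [467.6, 354.4, 191.2]
tcp_rot: [2.97, 1.547, -0.486]
force: [0.1, 0.5, 0.8]
grip_width: 1.003
```

Run:
```python
from h import *
from scipy.optimize import least_squares
np.set_printoptions(precision=2,suppress=True)
info=cam('wrist'); im,D=eyes.capture('wrist'); np.savez('w5.npz',im=im,D=D); C=cloud(info,D); H=cv2.cvtColor(im,cv2.COLOR_RGB2HSV)
for r in finder.pinpoint('wrist','coupler_center')[:2]: print(round(r['p'],2),np.round(r['location']))
m=((H[...,0]<8)|(H[...,0]>172))&(H[...,1]>130)&(np.hypot(C[...,0]-506,C[...,1]-315)<60)&(C[...,2]>25)&(C[...,2]<110)
m=cv2.erode(m.astype(np.uint8),np.ones((3,3)))>0
P=C[m]; print(len(P),P.mean(0),P.max(0))
def f(p):
    c,s=np.cos(p[2]),np.sin(p[2]); q=P-[p[0],p[1],61]; q=np.c_[q[:,0]*c+q[:,1]*s,-q[:,0]*s+q[:,1]*c,q[:,2]]
    a=abs(q)-[13,13,29]; return np.linalg.norm(np.maximum(a,0),axis=1)+np.minimum(a.max(1),0)
b=min((least_squares(f,[506,315,np.radians(t)],loss='soft_l1',f_scale=1.5) for t in(50,72,90,110)),key=lambda r:r.cost)
x,y,t=b.x; print('coupler',x,y,np.degrees(t)%90,np.median(abs(f(b.x))))
plan([x,y,60],np.degrees(t)%90)
```

```text
0.96 [281. 129.]
1297 [508.68 319.03  90.48] [523.25 332.97  93.55]
coupler 506.76826290634347 318.2805645128303 67.47449025737775 1.1746986237085082
t=10.60 pos [467.2 349.8 191. ] shift [132.2  16.4 -44.4] yaz -108.3 twist 0.073 or -3.068 q6 2.44
 world dirs: ty [-0.31 -0.95  0.01] tz [-0.95  0.31 -0.02] F [ 1.7  0.  -0.3] w 0.997
```

Call:
play_rows(commands=[{"tx": 15, "ty": 5.5, "tz": -10, "twist": 0.05}, {"tx": 15, "ty": 5.5, "tz": -10, "twist": 0.02}, {"tx": 15, "ty": 5, "tz": -10, "twist": 0}, {"tx": 0, "ty": 0, "tz": 0, "twist": 0}, {"tx": 0, "ty": 0, "tz": 0, "twist": 0}])

```text
time: 11.1
tcp_pos: [490.0, 315.3, 142.0]
tcp_rot: [2.558, 1.547, -0.987]
force: [-0.0, 0.4, -0.9]
grip_width: 1.002
```

Run:
```python
from h import *
from scipy.optimize import least_squares
np.set_printoptions(precision=2,suppress=True)
info=cam('wrist'); im,D=eyes.capture('wrist'); np.savez('w5.npz',im=im,D=D); C=cloud(info,D); H=cv2.cvtColor(im,cv2.COLOR_RGB2HSV)
m=((H[...,0]<8)|(H[...,0]>172))&(H[...,1]>130)&(np.hypot(C[...,0]-506,C[...,1]-315)<60)&(C[...,2]>25)&(C[...,2]<110)
m=cv2.erode(m.astype(np.uint8),np.ones((3,3)))>0
P=C[m]; print(len(P),P.mean(0),P.max(0))
def f(p):
    c,s=np.cos(p[2]),np.sin(p[2]); q=P-[p[0],p[1],61+p[3]]; q=np.c_[q[:,0]*c+q[:,1]*s,-q[:,0]*s+q[:,1]*c,q[:,2]]
    a=abs(q)-[13,13,29]; return np.linalg.norm(np.maximum(a,0),axis=1)+np.minimum(a.max(1),0)
b=min((least_squares(f,[506,317,np.radians(t),1],loss='soft_l1',f_scale=1.) for t in(50,72,90,110)),key=lambda r:r.cost)
x,y,t,z=b.x; print('coupler',x,y,np.degrees(t)%90,z,np.median(abs(f(b.x))))
tp=m&(C[...,2]>88); v,u=np.where(tp); print(cv2.minAreaRect(onplane(info,u,v,90)[:,:2].astype(np.float32)))
plan([x,y,60],np.degrees(t)%90)
```

```text
2204 [511.33 316.68  86.13] [523.39 332.67  93.74]
coupler 506.71839648099257 316.810437964097 67.22730165894444 1.3597093691604132 0.3034422397709795
((508.6312561035156, 317.90399169921875), (23.812618255615234, 24.588176727294922), 66.66140747070312)
t=11.15 pos [489.8 315.3 142. ] shift [ 82.2  -9.1 -13.3] yaz -113.1 twist -0.005 or 3.136 q6 2.46
 world dirs: ty [-0.39 -0.92  0.01] tz [-0.92  0.39 -0.02] F [ 0.4  0.3 -0.2] w 0.999
```

Call:
play_rows(commands=[{"tx": 6, "ty": -4.5, "tz": -6.5, "twist": 0}, {"tx": 6, "ty": -4.5, "tz": -6.5, "twist": 0}, {"tx": 20, "ty": 0, "tz": 0, "twist": 0}, {"tx": 20, "ty": 0, "tz": 0, "twist": 0}, {"tx": 15, "ty": 0, "tz": 0, "twist": 0}, {"tx": 0, "ty": 0, "tz": 0, "twist": 0}])

```text
time: 11.75
tcp_pos: [512.3, 320.3, 75.4]
tcp_rot: [2.906, 1.544, -0.639]
force: [-0.7, -0.3, 0.4]
grip_width: 1.005
```

Run:
```python
from h import *
plan([506.7,316.8,60],67.2)
```

```text
t=11.75 pos [512.3 320.3  75.4] shift [15.3  5.3  4.2] yaz -113.1 twist -0.005 or 3.137 q6 2.45
 world dirs: ty [-0.392 -0.92   0.006] tz [-0.92   0.392 -0.026] F [-0.7 -0.3  0.4] w 1.005
```

Call:
play_rows(commands=[{"tx": 13, "ty": 5, "tz": 4, "twist": -0.005}, {"tx": 4, "ty": 0.5, "tz": 1, "twist": 0}, {"tx": 0, "ty": 0, "tz": 0, "twist": 0}])

```text
time: 12.05
tcp_pos: [508.3, 318.6, 59.3]
tcp_rot: [3.013, 1.542, -0.526]
force: [0.1, 0.8, -0.1]
grip_width: 1.002
```

Call:
play_rows(commands=[{"tx": 0, "ty": 0, "tz": 0, "twist": 0}, {"tx": 0, "ty": 0, "tz": 0, "twist": 0}, {"tx": 0, "ty": 0, "tz": 0, "twist": 0}, {"tx": 0, "ty": 0, "tz": 0, "twist": 0}, {"tx": 0, "ty": 0, "tz": 0, "twist": 0}, {"tx": 0, "ty": 0, "tz": 0, "twist": 0}], grip=1, squeeze=22)

```text
time: 12.65
tcp_pos: [510.5, 319.9, 62.2]
tcp_rot: [3.135, 1.539, -0.404]
force: [-0.1, -0.6, -2.1]
grip_width: 0.297
```

Run:
```python
from h import *
plan([506.7,316.8,60],67.2)
plan([470,-200,150])
```

```text
t=12.65 pos [510.5 319.9  62.2] shift [2.1 4.3 2.4] yaz -112.7 twist 0.001 or -3.141 q6 2.45
 world dirs: ty [-0.387 -0.922  0.   ] tz [-0.922  0.386 -0.032] F [-0.1 -0.6 -2.1] w 0.297
t=12.65 pos [510.5 319.9  62.2] shift [ -82.5  495.1 -166.3]
 world dirs: ty [-0.387 -0.922  0.   ] tz [-0.922  0.386 -0.032] F [-0.1 -0.6 -2.1] w 0.297
```

Call:
play_rows(commands=[{"tx": -15, "ty": 0, "tz": 0, "twist": 0}, {"tx": -40, "ty": 0, "tz": 0, "twist": 0}, {"tx": -45, "ty": 0, "tz": 0, "twist": 0}, {"tx": -40, "ty": 0, "tz": 0, "twist": -0.14}, {"tx": -20, "ty": 0, "tz": 0, "twist": -0.14}, {"tx": 0, "ty": 0, "tz": 0, "twist": -0.14}, {"tx": 0, "ty": 0, "tz": 0, "twist": -0.14}, {"tx": 0, "ty": 0, "tz": 0, "twist": -0.135}])

```text
time: 13.45
tcp_pos: [503.4, 320.9, 226.3]
tcp_rot: [2.252, 1.543, -0.567]
force: [-0.1, 0.0, -2.6]
grip_width: 0.303
```

Run:
```python
from h import *
plan([583,-265,210],-72.9)
```

```text
t=13.45 pos [503.4 320.9 226.3] shift [ 26.9 580.4 110.8] yaz -71.5 twist 0.024 or -3.117 q6 1.72
 world dirs: ty [ 0.317 -0.948  0.022] tz [-0.948 -0.317 -0.017] F [-0.1  0.  -2.6] w 0.303
```

Call:
play_rows(commands=[{"tx": 0, "ty": 44.6, "tz": 8.5, "twist": 0}, {"tx": 0, "ty": 44.6, "tz": 8.5, "twist": 0}, {"tx": 0, "ty": 44.6, "tz": 8.5, "twist": 0}, {"tx": 0, "ty": 44.6, "tz": 8.5, "twist": 0}, {"tx": 0, "ty": 44.6, "tz": 8.5, "twist": 0}, {"tx": 0, "ty": 44.6, "tz": 8.5, "twist": 0}, {"tx": 0, "ty": 44.6, "tz": 8.5, "twist": 0}, {"tx": 0, "ty": 44.6, "tz": 8.5, "twist": 0.024}])

```text
time: 14.25
tcp_pos: [553.0, -44.5, 230.4]
tcp_rot: [2.346, 1.547, -0.482]
force: [0.3, 0.2, -2.2]
grip_width: 0.305
```

Call:
play_rows(commands=[{"tx": 0, "ty": 44.6, "tz": 8.5, "twist": 0}, {"tx": 0, "ty": 44.6, "tz": 8.5, "twist": 0}, {"tx": 10, "ty": 44.6, "tz": 8.5, "twist": 0}, {"tx": 20, "ty": 35, "tz": 8.5, "twist": 0}, {"tx": 30, "ty": 10, "tz": 4, "twist": 0}, {"tx": 30, "ty": 0, "tz": 0, "twist": 0}, {"tx": 0, "ty": 0, "tz": 0, "twist": 0}])

```text
time: 14.95
tcp_pos: [573.7, -243.9, 140.1]
tcp_rot: [2.297, 1.543, -0.54]
force: [-1.2, 1.6, -2.4]
grip_width: 0.295
```

Run:
```python
from h import *
plan([583,-265,75],-72.9)
```

```text
t=14.95 pos [ 573.7 -243.9  140.1] shift [65.6 21.6 -1.3] yaz -72.6 twist 0.006 or -3.136 q6 0.75
 world dirs: ty [ 0.3   -0.954  0.021] tz [-0.954 -0.3   -0.019] F [-1.2  1.6 -2.4] w 0.295
```

Call:
play_rows(commands=[{"tx": 10, "ty": 11, "tz": -3, "twist": 0.006}, {"tx": 15, "ty": 10.6, "tz": 0, "twist": 0}, {"tx": 20, "ty": 0, "tz": 0, "twist": 0}, {"tx": 18, "ty": 0, "tz": 0, "twist": 0}, {"tx": 5, "ty": 0, "tz": 0, "twist": 0}, {"tx": 0, "ty": 0, "tz": 0, "twist": 0}])

```text
time: 15.55
tcp_pos: [590.5, -268.6, 73.2]
tcp_rot: [2.296, 1.534, -0.545]
force: [0.6, 0.4, -1.8]
grip_width: 0.3
```

Run:
```python
from h import *
plan([583,-265,75],-72.9)
```

```text
t=15.55 pos [ 590.5 -268.6   73.2] shift [-2.1 -5.6  6. ] yaz -72.8 twist 0.002 or -3.140 q6 0.74
 world dirs: ty [ 0.296 -0.955  0.028] tz [-0.955 -0.297 -0.024] F [ 0.6  0.4 -1.8] w 0.3
```

Call:
play_rows(commands=[{"tx": 0, "ty": 0, "tz": 8, "twist": 0}, {"tx": 0, "ty": 0, "tz": 8, "twist": 0}, {"tx": 0, "ty": 0, "tz": 6, "twist": 0}, {"tx": 0, "ty": 0, "tz": 5, "twist": 0}])

```text
time: 15.95
tcp_pos: [567.7, -277.2, 76.6]
tcp_rot: [2.377, 1.524, -0.464]
force: [4.2, 3.9, -3.1]
grip_width: 0.305
```

Run:
```python
from h import *
plan([506.6+.956*45,-288.6+.294*45,73.5],-72.9)
```

```text
t=15.95 pos [ 567.7 -277.2   76.6] shift [ 2.3 -7.2 16.9] yaz -72.8 twist 0.001 or -3.140 q6 0.70
 world dirs: ty [ 0.295 -0.955  0.032] tz [-0.955 -0.296 -0.034] F [ 4.2  3.9 -3.1] w 0.305
```

Call:
play_rows(commands=[{"tx": 1, "ty": 0, "tz": 5, "twist": 0}, {"tx": 1, "ty": 0, "tz": 5, "twist": 0}, {"tx": 1, "ty": 0, "tz": 5, "twist": 0}, {"tx": 1, "ty": 0, "tz": 5, "twist": 0}])

```text
time: 16.35
tcp_pos: [553.6, -282.5, 77.6]
tcp_rot: [2.494, 1.509, -0.351]
force: [4.5, 3.3, -1.8]
grip_width: 0.296
```

Run:
```python
from h import *
plan([506.6+.956*45,-288.6+.294*45,73.5],-72.9)
```

```text
t=16.35 pos [ 553.6 -282.5   77.6] shift [ 3.7 -8.2  1.9] yaz -73.1 twist -0.003 or 3.139 q6 0.67
 world dirs: ty [ 0.291 -0.956  0.037] tz [-0.955 -0.293 -0.049] F [ 4.5  3.3 -1.8] w 0.296
```

```bash
cat > coup.py <<'E'
from h import *
from scipy.optimize import least_squares
np.set_printoptions(precision=2,suppress=True)
def look(name,wz=None):
    s=ctrl.get_state(); info=cam('wrist'); im,D=eyes.capture('wrist'); C=cloud(info,D); H=cv2.cvtColor(im,cv2.COLOR_RGB2HSV)
    M=Rt(s); T=(C-s['tcp_pos'])@M   # tool frame coords: x ahead
    near=(D>0)&(abs(T[...,1])<25)&(T[...,0]>-45)&(T[...,0]<80)&(abs(T[...,2])<60)
    red=((H[...,0]<8)|(H[...,0]>172))&(H[...,1]>130)&near
    al=(H[...,1]<70)&(H[...,2]>60)&near&(T[...,0]>18)
    red,al=[cv2.erode(q.astype(np.uint8),np.ones((3,3)))>0 for q in(red,al)]
    A,B=T[red],T[al]
    def box(P,c,u,n):
        w=np.cross(u,n); q=P-c; q=np.c_[q@u,q@n,q@w]; return q
    def f(p):
        th,ps=p[3],p[4]   # tilt in tool xz plane (mouth toward -z), small lean in y
        d=R.from_euler('yz',[th,ps]).as_matrix()[:,0]  # mouth direction
        n=R.from_euler('yz',[th,ps]).as_matrix()[:,1]
        c=p[:3]                     # rim centre
        q=box(A,c-61*d,d,n); a=abs(q)-[29,13,13]; fa=np.linalg.norm(np.maximum(a,0),axis=1)+np.minimum(a.max(1),0)
        q=B-(c-16*d); h=q@d; r=np.linalg.norm(q-h[:,None]*d,axis=1); a=np.c_[abs(h)-16,r-18]; fb=np.linalg.norm(np.maximum(a,0),axis=1)+np.minimum(a.max(1),0)
        return np.r_[fa,fb]
    best=min((least_squares(f,[60,0,-62*np.sin(t),t,0],loss='soft_l1',f_scale=1.) for t in(.1,.3,.5)),key=lambda r:r.cost)
    p=best.x; d=R.from_euler('yz',p[3:]).as_matrix()[:,0]
    print('px',len(A),len(B),'fit med',np.median(abs(best.fun)),'rim(tool)',p[:3],'th',p[3],'ps',p[4])
    dw=M@d; rw=s['tcp_pos']+M@p[:3]; print('rim world',rw,'mouth dir world',dw,'tilt',np.arccos(-dw[2]),'az(lean)',np.degrees(np.arctan2(-dw[1],-dw[0])))
    save(cv2.resize(im,(768,576)),name); return s,M,p,d,rw,dw
if __name__=='__main__':
    import sys; look(sys.argv[1])
E
python3 coup.py w6.png
```

```text
px 8586 1639 fit med 0.33191718798987324 rim(tool) [ 58.78   0.37 -19.27] th 0.2825367128403016 ps 0.015810621686939346
rim world [ 575.56 -278.5    19.93] mouth dir world [ 0.33  0.05 -0.94] tilt 0.33602030638840324 az(lean) -171.87246102121995
```

View pics/w6.png

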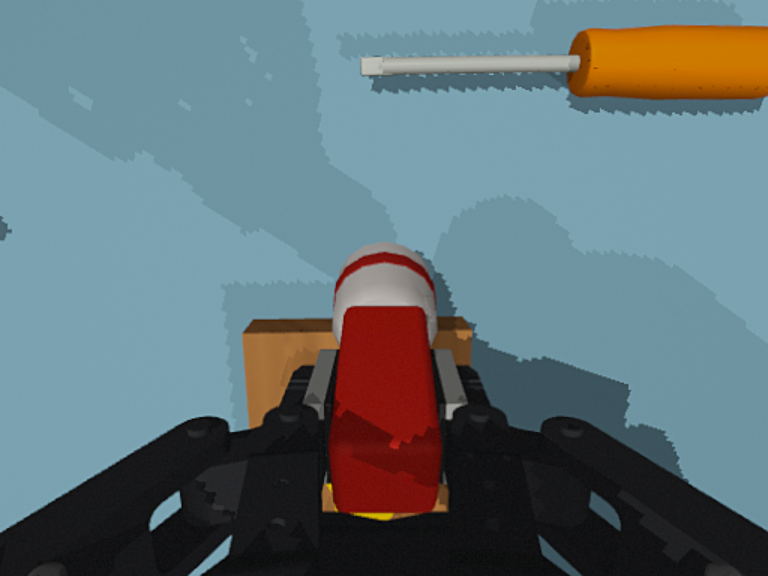

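Call:
play_rows(commands=[{"tx": 3, "ty": 0, "tz": 3, "twist": 0}, {"tx": 2, "ty": 0, "tz": 4, "twist": 0}, {"tx": 0.5, "ty": 0, "tz": 3, "twist": 0}])

```text
time: 16.7
tcp_pos: [548.1, -286.6, 76.1]
tcp_rot: [2.512, 1.497, -0.336]
force: [3.9, 2.2, -1.4]
grip_width: 0.302
```

```bash
python3 coup.py w7.png; python3 -c "
from h import *
plan([545,-280,73])"
```

```text
px 8973 1898 fit med 0.3512617855339428 rim(tool) [ 56.87  -0.01 -25.66] th 0.37207787998389175 ps -0.019687370859777727
rim world [ 576.62 -280.48   20.96] mouth dir world [ 0.41  0.1  -0.91] tilt 0.43257436577845876 az(lean) -166.12120336371376
t=16.75 pos [ 548.  -286.9   76.3] shift [ 3.  -7.6  1.1]
 world dirs: ty [ 0.288 -0.956  0.044] tz [-0.955 -0.291 -0.06 ] F [ 3.8  1.8 -0. ] w 0.302
```

Call:
play_rows(commands=[{"tx": -2, "ty": 0, "tz": -10, "twist": 0}, {"tx": -30, "ty": 0, "tz": -10, "twist": 0}, {"tx": -45, "ty": 0, "tz": 0, "twist": 0.145}, {"tx": -45, "ty": 0, "tz": 0, "twist": 0.145}, {"tx": -20, "ty": 0, "tz": 0, "twist": 0.145}, {"tx": 0, "ty": 0, "tz": 0, "twist": 0.145}, {"tx": 0, "ty": 0, "tz": 0, "twist": 0.145}, {"tx": 0, "ty": 0, "tz": 0, "twist": 0.148}])

```text
time: 17.55
tcp_pos: [556.3, -277.8, 228.7]
tcp_rot: [-2.963, 1.5, -0.426]
force: [-0.3, -0.0, -2.8]
grip_width: 0.299
```

```bash
cat > nip.py <<'E'
from coup import *
az=np.radians(147.05); a=np.array([np.sin(.45)*np.cos(az),np.sin(.45)*np.sin(az),np.cos(.45)])
c0=np.array([519.6,-29.6,91.8])
def report(p,h):
    s=ctrl.get_state(); M=Rt(s); rim=s['tcp_pos']+M@p[:3]; q=rim-c0; al=q@a; off=q-al*a
    dw=M@R.from_euler('yz',p[3:]).as_matrix()[:,0]; Lh=np.array([np.cos(az),np.sin(az),0]); Y=np.array([-np.sin(az),np.cos(az),0])
    print('rim axial %.1f off lean-plane %.1f side %.1f | mouth tilt in plane %.3f side %.3f'%(al,off@np.cross(Y,a),off@Y,np.arctan2(-dw@Lh,-dw[2]),dw@Y))
    plan(s['tcp_pos']+(c0+h*a-rim),57.05); print('tool shift per mm down axis',M.T@-a)
E
python3 - <<'E'
from nip import *
report(np.array([56.9,0,-25.7,.372,0]),60)
E
```

```text
rim axial -11.2 off lean-plane -211.6 side 188.5 | mouth tilt in plane 0.442 side 0.001
t=17.55 pos [ 556.3 -277.8  228.7] shift [  14.4 -181.6  228.4] yaz -124.6 twist -0.029 or 3.113 q6 1.59
 world dirs: ty [-0.57 -0.82 -0.01] tz [-0.82  0.57 -0.07] F [-0.3 -0.  -2.8] w 0.299
tool shift per mm down axis [ 0.93 -0.   -0.37]
```

Call:
play_rows(commands=[{"tx": 0, "ty": -26, "tz": 32.6, "twist": -0.029}, {"tx": 0, "ty": -26, "tz": 32.6, "twist": 0}, {"tx": 0, "ty": -26, "tz": 32.6, "twist": 0}, {"tx": 0, "ty": -26, "tz": 32.6, "twist": 0}, {"tx": 0, "ty": -26, "tz": 32.6, "twist": 0}, {"tx": 0, "ty": -26, "tz": 32.6, "twist": 0}, {"tx": 5, "ty": -26, "tz": 32.6, "twist": 0}, {"tx": 0, "ty": 0, "tz": 0, "twist": 0}])

```text
time: 18.35
tcp_pos: [462.8, 5.1, 211.0]
tcp_rot: [-3.091, 1.497, -0.532]
force: [-0.5, 0.5, -1.9]
grip_width: 0.302
```

Call:
play_rows(commands=[{"tx": 0, "ty": 0, "tz": 0, "twist": 0}, {"tx": 0, "ty": 0, "tz": 0, "twist": 0}])

```text
time: 18.55
tcp_pos: [462.7, 5.6, 211.8]
tcp_rot: [-3.105, 1.496, -0.543]
force: [0.8, -1.7, -3.0]
grip_width: 0.304
```

Run:
```python
from nip import *
s,M,p,d,rw,dw=look('w8.png'); print(p)
report(p,45)
```

```text
px 9037 1837 fit med 0.34602678983112156 rim(tool) [ 56.88  -1.   -25.33] th 0.3703564498871882 ps -0.01851817983919945
rim world [488.04  -9.65 156.96] mouth dir world [ 0.37 -0.22 -0.9 ] tilt 0.44574298322619094 az(lean) 149.40477384256724
[ 56.88  -1.   -25.33   0.37  -0.02]
rim axial 74.8 off lean-plane 4.7 side 0.5 | mouth tilt in plane 0.446 side -0.018
t=18.60 pos [463.2   5.2 211.9] shift [ 26.   -0.5 -15.3] yaz -123.3 twist -0.005 or 3.136 q6 2.06
 world dirs: ty [-0.55 -0.84 -0.  ] tz [-0.83  0.55 -0.07] F [ 0.1 -0.4 -1.8] w 0.3
tool shift per mm down axis [ 0.93  0.   -0.37]
```

View pics/w8.png

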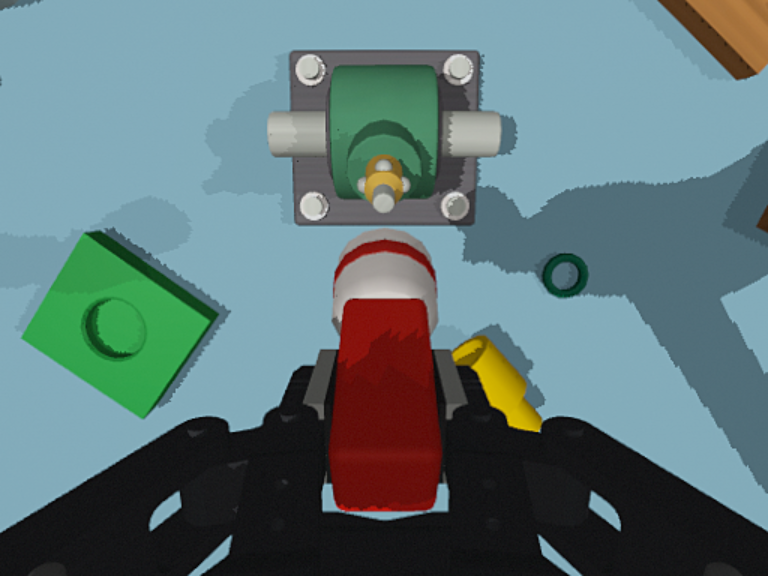

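Run:
```python
from nip import *
s=ctrl.get_state(); info=cam('wrist'); im,D=eyes.capture('wrist'); C=cloud(info,D)
Lh=np.array([np.cos(az),np.sin(az),0]); Y=np.array([-np.sin(az),np.cos(az),0]); X=np.cross(Y,a)
q=C-c0; al=q@a; r=np.linalg.norm(q-al[...,None]*a,axis=-1)
m=(al>4)&(al<38)&(r<13)&(D>0); P=np.c_[(q@X)[m],(q@Y)[m],al[m]]; print(len(P),P.min(0),P.max(0))
def f(p):
    r=np.hypot(P[:,0]-p[0],P[:,1]-p[1]); h=P[:,2]-p[2]
    def cyl(h0,h1,rr):
        dr=r-rr; dh=np.maximum(h0-h,h-h1); return np.where((dr>0)&(dh>0),np.hypot(dr,dh),np.maximum(dr,dh))
    return np.minimum(cyl(-20,20,9),np.minimum(cyl(0,24,7.5),cyl(0,34,5)))
b=least_squares(f,[0,0,0],loss='soft_l1',f_scale=.7); print('nipple offset X(plane),Y,axial',b.x,np.median(abs(f(b.x))))
pt=P[(P[:,2]>27)]; print('pin pts',len(pt),pt.mean(0),pt[:,2].max())
```

```text
827 [-12.91 -12.11   4.03] [ 5.57 12.43 35.55]
nipple offset X(plane),Y,axial [-1.18  0.18 -0.11] 0.3678738123761658
pin pts 211 [-2.48  0.08 32.74] 35.54976065421443
```

```bash
sed -i 's/^c0=.*/c0=np.array([520.4,-30.0,92.3])/' nip.py
python3 - <<'E'
from nip import *
report(np.array([56.9,-1,-25.4,.371,-.01]),40)
E
```

```text
rim axial 74.5 off lean-plane 5.3 side 0.7 | mouth tilt in plane 0.447 side -0.010
t=18.65 pos [463.4   5.  211.9] shift [ 30.2  -0.7 -17.6] yaz -123.3 twist -0.006 or 3.136 q6 2.06
 world dirs: ty [-0.55 -0.84 -0.  ] tz [-0.83  0.55 -0.08] F [-0.4  0.9 -2.6] w 0.303
tool shift per mm down axis [ 0.93  0.   -0.37]
```

Call:
play_rows(commands=[{"tx": 7, "ty": 0, "tz": -5, "twist": -0.006}, {"tx": 8, "ty": -0.5, "tz": -5, "twist": 0}, {"tx": 8, "ty": 0, "tz": -4, "twist": 0}, {"tx": 5, "ty": 0, "tz": -3, "twist": 0}, {"tx": 0, "ty": 0, "tz": 0, "twist": 0}])

```text
time: 19.15
tcp_pos: [482.9, -9.3, 182.6]
tcp_rot: [-3.11, 1.494, -0.548]
force: [0.5, -0.6, -3.1]
grip_width: 0.299
```

Run:
```python
from nip import *
report(np.array([56.9,-1,-25.4,.371,-.01]),37)
```

```text
rim axial 37.7 off lean-plane -3.7 side 2.0 | mouth tilt in plane 0.448 side -0.010
t=19.15 pos [482.9  -9.3 182.6] shift [ 2.  -2.   3.2] yaz -123.2 twist -0.005 or 3.137 q6 2.03
 world dirs: ty [-0.55 -0.84 -0.  ] tz [-0.83  0.55 -0.08] F [ 0.5 -0.6 -3.1] w 0.299
tool shift per mm down axis [ 0.93  0.   -0.36]
```

Call:
play_rows(commands=[{"tx": 0, "ty": -1.8, "tz": 3.2, "twist": 0}, {"tx": 0, "ty": 0, "tz": 0, "twist": 0}, {"tx": 0, "ty": 0, "tz": 0, "twist": 0}])

```text
time: 19.45
tcp_pos: [480.7, -5.8, 181.9]
tcp_rot: [-3.117, 1.496, -0.555]
force: [0.2, -0.5, -1.1]
grip_width: 0.303
```

Run:
```python
from nip import *
s,M,p,d,rw,dw=look('w9.png')
report(p,37)
```

```text
px 9012 1931 fit med 0.355869157278768 rim(tool) [ 56.89  -0.94 -25.36] th 0.37099484675770233 ps -0.01674571256253871
rim world [506.04 -21.1  127.03] mouth dir world [ 0.37 -0.22 -0.9 ] tilt 0.44661240920024636 az(lean) 149.06294633350925
rim axial 38.7 off lean-plane 0.2 side 0.4 | mouth tilt in plane 0.446 side -0.015
t=19.50 pos [480.7  -5.7 181.9] shift [ 1.5 -0.4 -0.8] yaz -123.2 twist -0.005 or 3.137 q6 2.04
 world dirs: ty [-0.55 -0.84 -0.  ] tz [-0.83  0.55 -0.07] F [ 0.4  0.  -2.4] w 0.299
tool shift per mm down axis [ 0.93 -0.   -0.37]
```

Call:
play_rows(commands=[{"tx": 3, "ty": -0.2, "tz": -1.3, "twist": 0}, {"tx": 3, "ty": 0, "tz": -1.2, "twist": 0}, {"tx": 3, "ty": 0, "tz": -1.2, "twist": 0}, {"tx": 3, "ty": 0, "tz": -1.2, "twist": 0}, {"tx": 0, "ty": 0, "tz": 0, "twist": 0}])

```text
time: 20.0
tcp_pos: [486.3, -8.7, 169.9]
tcp_rot: [-3.109, 1.494, -0.547]
force: [-0.1, -0.4, -2.5]
grip_width: 0.304
```

Run:
```python
from nip import *
report(np.array([56.9,-1,-25.4,.371,-.014]),20)
```

```text
rim axial 25.1 off lean-plane -0.5 side -0.3 | mouth tilt in plane 0.448 side -0.013
t=20.00 pos [486.3  -8.7 169.9] shift [ 4.9  0.3 -1.4] yaz -123.2 twist -0.004 or 3.137 q6 2.03
 world dirs: ty [-0.55 -0.84 -0.  ] tz [-0.83  0.55 -0.08] F [-0.1 -0.4 -2.5] w 0.304
tool shift per mm down axis [ 0.93  0.   -0.36]
```

Call:
play_rows(commands=[{"tx": 2.5, "ty": 0.1, "tz": -0.7, "twist": 0}, {"tx": 2.5, "ty": 0.1, "tz": -0.8, "twist": 0}, {"tx": 2, "ty": 0, "tz": -0.8, "twist": 0}])

```text
time: 20.3
tcp_pos: [488.8, -10.6, 162.6]
tcp_rot: [-3.109, 1.494, -0.547]
force: [0.5, 0.2, -2.2]
grip_width: 0.304
```

Run:
```python
from nip import *
report(np.array([56.9,-1,-25.4,.371,-.014]),10)
```

```text
rim axial 17.2 off lean-plane -0.1 side -0.1 | mouth tilt in plane 0.448 side -0.013
t=20.30 pos [488.8 -10.6 162.6] shift [ 6.8  0.1 -2.5] yaz -123.2 twist -0.004 or 3.137 q6 2.03
 world dirs: ty [-0.55 -0.84 -0.  ] tz [-0.83  0.55 -0.08] F [ 0.5  0.2 -2.2] w 0.304
tool shift per mm down axis [ 0.93  0.   -0.36]
```

No contact yet at 17 mm, on axis within 0.2 mm. Raise the grip and press.

Call:
play_rows(commands=[{"tx": 2, "ty": 0, "tz": -0.8, "twist": 0}, {"tx": 2.5, "ty": 0, "tz": -1, "twist": 0}, {"tx": 3, "ty": 0, "tz": -1.2, "twist": 0}, {"tx": 3, "ty": 0, "tz": -1.2, "twist": 0}], squeeze=45)

```text
time: 20.7
tcp_pos: [492.5, -12.9, 152.8]
tcp_rot: [-3.104, 1.495, -0.542]
force: [-2.7, 0.4, 1.4]
grip_width: 0.299
```

Run:
```python
from nip import *
report(np.array([56.9,-1,-25.4,.371,-.014]),0)
```

```text
rim axial 6.4 off lean-plane 0.3 side -0.2 | mouth tilt in plane 0.447 side -0.014
t=20.70 pos [492.5 -12.9 152.8] shift [ 5.9  0.2 -2.6] yaz -123.2 twist -0.004 or 3.137 q6 2.03
 world dirs: ty [-0.55 -0.84 -0.  ] tz [-0.83  0.55 -0.07] F [-2.7  0.4  1.4] w 0.299
tool shift per mm down axis [ 0.93  0.   -0.37]
```

Call:
play_rows(commands=[{"tx": 2.2, "ty": 0, "tz": -0.9, "twist": 0}, {"tx": 2.2, "ty": 0, "tz": -0.9, "twist": 0}, {"tx": 2.2, "ty": 0, "tz": -0.9, "twist": 0}])

```text
time: 21.0
tcp_pos: [495.1, -14.5, 146.5]
tcp_rot: [-3.104, 1.496, -0.542]
force: [-13.0, 7.9, 40.0]
grip_width: 0.292
```

Run:
```python
from nip import *
report(np.array([56.9,-1,-25.4,.371,-.014]),0); s=ctrl.get_state(); F=s['force']+[0,0,2.5]; print('F along a',F@a,'perp',F-(F@a)*a)
```

```text
rim axial -0.6 off lean-plane 0.4 side -0.2 | mouth tilt in plane 0.446 side -0.014
t=21.00 pos [495.1 -14.5 146.5] shift [-0.7  0.2 -0.2] yaz -123.2 twist -0.005 or 3.137 q6 2.03
 world dirs: ty [-0.55 -0.84 -0.  ] tz [-0.83  0.55 -0.07] F [-13.    7.9  40. ] w 0.292
tool shift per mm down axis [ 0.93  0.   -0.37]
F along a 44.883744155008884 perp [ 3.4  -2.72  2.09]
```

Call:
play_rows(commands=[{"tx": 0.6, "ty": 0, "tz": -0.2, "twist": 0}], squeeze=70)

```text
time: 21.1
tcp_pos: [495.1, -14.5, 146.6]
tcp_rot: [-3.103, 1.497, -0.542]
force: [-6.1, 2.3, 17.3]
grip_width: 0.298
```

Run:
```python
from nip import *
s,M,p,d,rw,dw=look('w10.png')
report(p,0); s=ctrl.get_state(); F=s['force']+[0,0,2.5]; print('F',s['force'],'F along a',F@a)
```

```text
px 8909 1921 fit med 0.3383499107910062 rim(tool) [ 56.93  -0.9  -25.35] th 0.37098477613737735 ps -0.01690504887150377
rim world [520.34 -29.78  91.73] mouth dir world [ 0.37 -0.22 -0.9 ] tilt 0.44539637030624474 az(lean) 149.20403411124892
rim axial -0.4 off lean-plane 0.4 side -0.1 | mouth tilt in plane 0.445 side -0.016
t=21.15 pos [495.  -14.5 146.6] shift [-0.5  0.1 -0.2] yaz -123.2 twist -0.005 or 3.137 q6 2.03
 world dirs: ty [-0.55 -0.84 -0.  ] tz [-0.83  0.55 -0.07] F [-5.8  3.3 13.3] w 0.296
tool shift per mm down axis [ 0.93  0.   -0.37]
F [-5.84  3.27 13.29] F along a 17.12315448604016
```

Call:
play_rows(commands=[{"tx": 1.1, "ty": 0, "tz": -0.4, "twist": 0}])

```text
time: 21.25
tcp_pos: [495.1, -14.5, 146.6]
tcp_rot: [-3.103, 1.497, -0.541]
force: [-7.7, 2.1, 20.4]
grip_width: 0.293
```

Run:
```python
from nip import *
for i in range(4):
    eyes.capture('scene' if i<3 else 'top'); s=ctrl.get_state(); F=s['force']+[0,0,2.5]; print(round(s['time'],2),s['tcp_pos'],'F',s['force'],'along a',F@a)
report(np.array([56.9,-.9,-25.4,.371,-.017]),0)
im,D=eyes.capture('top'); C=cloud(cam('top'),D); H=cv2.cvtColor(im,cv2.COLOR_RGB2HSV)
m=(H[...,0]>17)&(H[...,0]<30)&(H[...,1]>150)&(np.hypot(C[...,0]-506,C[...,1]+288)<60); print('cap in tray',m.sum(),C[m].mean(0))
sc,_=eyes.capture('scene'); save(np.hstack([cv2.resize(sc[120:240,170:330],(400,300)),cv2.resize(im[140:290,220:420],(400,300))]),'fin.png')
```

```text
21.3 [495.1  -14.51 146.62] F [-6.79  2.29 15.75] along a 19.452749855753854
21.35 [495.09 -14.53 146.63] F [-5.79  2.4  16.56] along a 19.841362492386445
21.4 [495.09 -14.51 146.61] F [-6.22  2.13 16.01] along a 19.44203671339955
21.45 [495.1  -14.51 146.63] F [-6.88  3.72 16.63] along a 20.61875618653797
rim axial -0.4 off lean-plane 0.3 side -0.2 | mouth tilt in plane 0.445 side -0.016
t=21.45 pos [495.1 -14.5 146.6] shift [-0.5  0.1 -0.2] yaz -123.2 twist -0.005 or 3.137 q6 2.03
 world dirs: ty [-0.55 -0.84 -0.  ] tz [-0.83  0.55 -0.07] F [-6.9  3.7 16.6] w 0.297
tool shift per mm down axis [ 0.93  0.   -0.37]
cap in tray 207 [ 507.   -286.99   41.9 ]
```

View pics/fin.png

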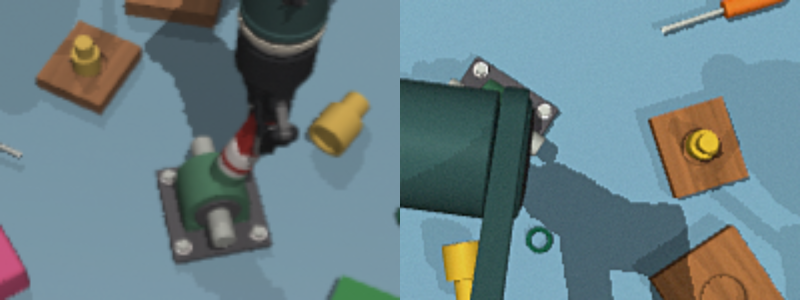

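The final picture shows the cap upright in the small brown tray's pocket and the coupler seated on the nipple. The push holds steady at about 20 N along the axis, so I'm handing in.

```bash
python3 -c "
from rig import ctrl
print(ctrl.job_done())"
```

```text
the job is handed in; nothing more can be done
None
```

The job is done and handed in at about 21.5 s. The small yellow cap is in the tray pocket, and the coupler is pressed home on the nipple and still held there.

- **Cap:** I pulled it off along the nipple's axis and set it in the pocket of the smaller brown tray. Afterwards it stood upright (tilt about 0.01 rad), with its rim on the pocket floor and its centre about 3 mm from the pocket's centre.
- **Coupler:** The tool can only point straight down. I tilted the coupler in the jaws by pushing its socket against the edge of the fixed tray until it leaned like the nipple, then pressed it on along the axis. The push peaked briefly at about 45 N when the rim met the collar, and has held at about 20 N since. The grip is set to 70 N.
- **Last checks:**
  - The rim measured -0.4 mm from the collar along the axis (flush, within measuring error) and 0.3 mm off the axis.
  - Tilt was 0.445 rad against the nipple's 0.45, plus 0.016 rad sideways.
  - I did not read the valve's travel directly. I take it as fully in because the rim is flush and the force is above the spring's 11 N.
- **Disagreement:** The wrist camera's depth reads about 1.3 mm high, and the scene camera placed the tray about 5 mm from where the other two cameras did. I used the wrist camera's values, corrected for the 1.3 mm.
- **Other things:** In the views I looked at, nothing else had moved. I did not re-measure each object.

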